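# Stack the second weight tray in the glass-lidded chest

## Robot

A 7-joint arm with a two-finger parallel gripper is mounted at the origin on a cart in front of the work surface, level with it; the furniture and walls round the work are solid. World frame = base frame: x ahead of the robot, y to its left, z up, the work surface at z = 0. Lengths are in m, angles in degrees, forces in N, time in s.
With the tool pointing down it reaches from about 0.425 to 0.875 m from the base axis. Payload 4.7 kg.
Tool frame: the origin (TCP) lies between the finger pads; the fingertips stand env.tip_reach ahead of it and the grasp point (between the pads) lies 2 mm behind it (env.tip_reach is the distance from the TCP to the fingertips, in m); z points along the fingers, y is the line along which they close (so a half turn about z gives the same grasp; the last joint's range is limited). The gripper opens to 87 mm and grips with 3 to 60 N. Pads are 19 mm wide; open, the fingers measure 117 mm over their backs; the gripper's body (75 mm by 190 mm) begins 51 mm behind the grasp point.
Start: joints at [64.177, 18.392, -4.016, 83.108, 1.295, 78.541, -3.26], TCP at [0.291, -0.581, 0.212] pointing down, gripper open.
Joint ranges: [-163.93, 163.93], [-17.29, 119.83], [-79.2, 71.16], [3.27, 140.29], [-89.18, 269.18], [5.43, 117.66], [-154.24, 154.24]. Speed limits (degrees/s): [147.25, 147.25, 180, 180, 180, 180, 180].

## Interface

Orientations are given as [roll, pitch, yaw] about the fixed x, y, z axes, in that order (R = Rz(yaw) Ry(pitch) Rx(roll)).
In Python, from cell import env gives the robot as it stands.
- The arm moves only by the tool steer_hand, called after ">>>" by a JSON object that holds its "name" and its "arguments". Schema: {"type":"object","properties":{"ticks":{"type":"array","items":{"type":"object","properties":{"tx":{"type":"number"},"ty":{"type":"number"},"tz":{"type":"number"},"rz":{"type":"number"},"jaw":{"type":"number"}},"additionalProperties":false,"required":["jaw"]},"minItems":1,"maxItems":8},"squeeze":{"type":"number"},"only":{"type":"string"},"quiet":{"type":"boolean"},"lines":{"type":"string"}},"required":["ticks"],"additionalProperties":false}. ticks is a list of rows, 1 to 8 of them, each an object with the fields tx, ty, tz (the shift in m), rz (a turn about the tool's z in degrees), jaw (the finger opening in m); a field left out counts as zero (the opening has to be given); each row is the pose to reach, as a shift and turn from the pose commanded when the call began, along the tool's axes at that moment; what a row does not reach only later rows make up. A row lasts 1/12 s, in which the tool goes at most 0.0417 m and 7.16 degrees, less where a joint would pass 70% of its speed; a pose out of reach is approached as far as the arm can. The fingers move at their own pace and stop on an object; squeeze is the grip in N (left out, the last holds). Time passes only in rows, so rows that do not move let the fingers close. The tool returns the time, the measured TCP pose, the force, the opening and the grip force at its end. only (a regular expression) keeps the lines of the reply that match it, lines (a string "A,B") keeps lines A to B, and quiet returns only ok. Input that does not fit is refused with a message, and nothing moves.
- env.get_obs(): the state, without advancing time (a new reading comes with each control period).
- env.read_camera(name): name is "scene" or "top" or "wrist"; returns a dict with "color" (400x640x3 uint8, blue, green, red), "fx", "fy", "cx", "cy" (pixels), "world_from_camera" (4x4, takes a point from camera to world coordinates). Camera axes: x right, y down, z forward; pixel columns grow to the right and rows downward; lengths in m; the calibration is good to about 2 mm. A picture is of the moment at which its call begins. There is no depth.
- env.sign_off(): hands the job in; it is judged then, once.
The state is a dict: "time_s": time; "qpos": joint angles; "joint_velocities": joint speeds; "effort": joint torques, N m; "tool_pos": TCP position; "tool_rot": TCP orientation; "force": force on the tool from outside, world axes, zero at the start; "wrist_torque": the same for the moment, N m; "grip_width": finger opening in m; "grasp_force": force on a finger pad.
Only numpy, scipy, OpenCV 4.12 (cv2) and the standard library are available. Lean on these libraries where they do the work, as an engineer would, in place of code of your own. Each camera call takes 0.05 s, during which the arm holds its last target. There are 200 camera calls.

## Task

Put the tray of brass weights from the steel bench tray away in the white chest: slide the chest's front lid back under the rear pane, turn the tray end for end compared with the one inside so that it stands seated on that tray's rim lugs instead of nesting, set it down gently and let go, then slide the lid fully shut. All weights stay upright in their trays, nothing may press on the weights in the lower tray, and the other things stay where they are.

Things in the scene. Friction and masses are not known exactly. Their poses are not given: they have to be found in the camera images.
- chest: white metal chest with two clear lids on a double track, fixed, 347 (x) x 212 (y) x 131 mm high; origin at the middle of its underside, x to its back (away from the robot), z up. Inside faces x = -167.5 and +167.5 mm; floor inside at z = 10 mm; mouth between the side rails y = -94 to +94 mm. Front wall top z = 114.5 mm, side rails up to z = 131 mm.
- rear_pane_edge (a point): top middle of the framed front edge of the chest's rear pane (chest frame x = 6, y = 0, z = 131 mm). This pane lies fixed in the upper track from here to the back of the chest; its glass tops out at z = 128 mm.
- chest_lid (a joint): front lid, a clear pane in the lower track (z = 116 to 120 mm in the chest frame): 0 = fully shut at the front wall; grows as it slides back (+x of the chest) under the rear pane, to 0.155 m fully open. It stays where it is left; friction about 2 N plus 6 N per m/s. Fully open, the chest's mouth is clear for 153 mm from the front wall's lip to the handle.
- lid_handle (a point): middle of the top edge of the lid's handle, an upright aluminium bar along the lid's front edge: 140 mm long (along the chest's y), 10 mm thick (14 at its top bead), 28 mm tall above the pane, top at z = 148 mm in the chest frame. At lid value q (m) it is at x = q - 0.1585 m there, y = 0. Push it from either side or pinch it from above.
- chest_tray: lower tray: grey plastic stack-nest tray standing loose on the chest floor under the front lid, 150 (x) x 62 (y) x 54 mm high, 0.7 kg with its weights; origin at the centre of its underside, x along its length towards the card-holder end. A vertical collar 3 mm thick runs round the top 14 mm; below it the walls taper to a 135 x 47 mm base; floor 3 mm thick.
- chest_tray_card_end (a point): middle of the rim at the lower tray's card-holder end (x = 75, y = 0, z = 54 mm in its frame). Inside the collar this end has a lug in each corner, the other end a single lug in the middle; lug tops are 8 mm below the rim (z = 46 mm), and the lugs reach 12 mm in from the collar.
- bench_tray: tray to be put away, the same make as chest_tray (same size, frame, lugs), loaded, about 0.7 kg, standing loose in the shallow steel bench tray (floor 2 mm above the worktop, rim 22 mm high). Grip it across its 62 mm width on the collar (z = 40 to 54 mm) at the middle of its length, where it balances; 20 N or more holds it level.
- bench_tray_card_end (a point): middle of the rim at bench_tray's card-holder end (x = 75, y = 0, z = 54 mm in its frame). Turned the same way as the lower tray, flutes in its end walls pass the lugs and it sinks onto the weights; turned end for end its base stands on the three lugs, 46 mm above the lower tray's underside, with 3 to 4 mm of play inside the collar.
- bench_tray_weight_0: brass test weight 30 mm across, 34 mm high, 0.2 kg, standing loose in bench_tray in the cell nearest the end with the single lug; origin under its centre, on the tray's 3 mm floor
- bench_tray_weight_1: smaller brass test weight 24 mm across, 28 mm high, 0.1 kg, standing loose in bench_tray in the middle cell; origin under its centre, on the tray's 3 mm floor
- bench_tray_weight_2: brass test weight 30 mm across, 34 mm high, 0.2 kg, standing loose in bench_tray in the cell nearest the card-holder end; origin under its centre, on the tray's 3 mm floor
- chest_tray_weight_0: brass test weight 30 mm across, 34 mm high, 0.2 kg, standing loose in chest_tray in the cell nearest the end with the single lug; origin under its centre, on the tray's 3 mm floor
- chest_tray_weight_1: smaller brass test weight 24 mm across, 28 mm high, 0.1 kg, standing loose in chest_tray in the middle cell; origin under its centre, on the tray's 3 mm floor
- chest_tray_weight_2: brass test weight 30 mm across, 34 mm high, 0.2 kg, standing loose in chest_tray in the cell nearest the card-holder end; origin under its centre, on the tray's 3 mm floor
- stopwatch: stopwatch lying on the worktop to the right of the chest, 71 x 60 x 18 mm; leave it alone
- dropper_bottle: small dropper bottle, 33 mm across, 102 mm high, standing behind the steel bench tray; leave it alone
- rubber_bulb: rubber bulb, 56 mm across, 78 mm high, standing behind the steel bench tray; leave it alone
- tin: flat metal tin, 57 mm across, 31 mm high, on the chest floor under the rear pane; leave it alone

How it is judged:
By the outcome, as a careful person would: the job done as asked, in the order asked, and still so for the second after the job is handed in, with the robot touching nothing.
It also fails if it takes over 67 s, if anything falls off the work surface, if the arm or the gripper's body presses on something with over 40 N, if the wrist force passes 120 N, or if a joint passes its speed limit or range.

## Working session

There is one attempt and no reset: what is moved stays moved. The work goes in short steps, Python scripts to look and compute and a tool call to move; the robot and the scene stay as the last step left them, time stands still between calls to the robot, and variables do not carry over. Pictures are saved under pics/ and viewed, at most 10 in all, crops included, and the job is handed in when it is done.

```bash
ls; mkdir -p pics
```

Run:
```python
from cell import env
import cv2
o=env.get_obs();print(o, env.tip_reach)
for n in("scene","top"):
    c=env.read_camera(n);cv2.imwrite(f"pics/{n}0.png",c["color"]);print(n,c["fx"],c["fy"],c["cx"],c["cy"],c["world_from_camera"].round(4).tolist())
```

```text
cell.py
pics
{'time_s': 0.0, 'qpos': array([64.17841753, 18.44139101, -4.01546896, 83.17573327,  1.29521149,
       78.54110192, -3.259505  ]), 'joint_velocities': array([-0.07907577,  0.0281403 ,  0.07555359, -0.14098578,  0.0834087 ,
       -0.03518885, -0.05127193]), 'effort': array([ 7.56492573e-04, -4.91282737e+01, -4.03596517e-01, -3.12526882e+01,
       -6.42141444e-02,  4.38247737e-02,  1.70065991e-04]), 'tool_pos': array([ 0.29103056, -0.58055103,  0.21042783]), 'tool_rot': array([-1.79887031e+02,  6.01739455e-03,  2.66318345e+01]), 'force': array([1.17448174, 0.68032917, 0.54436754]), 'wrist_torque': array([-0.00277934, -0.0293207 , -0.01025414]), 'grasp_force': 0.0, 'grip_width': 0.0870461473210636} 0.017
scene 391.35799872576627 391.35799872576627 317.20752804681143 202.19477043589808 [[-0.8793, -0.347, 0.3262, 0.2198], [-0.4759, 0.6148, -0.629, 0.5226], [0.0177, -0.7083, -0.7057, 0.7961], [0.0, 0.0, 0.0, 1.0]]
top 396.0558795796311 396.0558795796311 315.81092222755535 198.5503268280589 [[0.0215, -0.9819, 0.188, 0.3214], [-0.9997, -0.0228, -0.0048, -0.1145], [0.009, -0.1879, -0.9822, 1.3429], [0.0, 0.0, 0.0, 1.0]]
```

View pics/scene0.png

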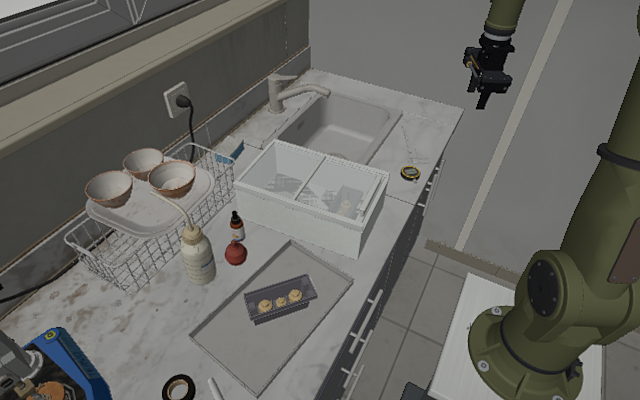

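View pics/top0.png

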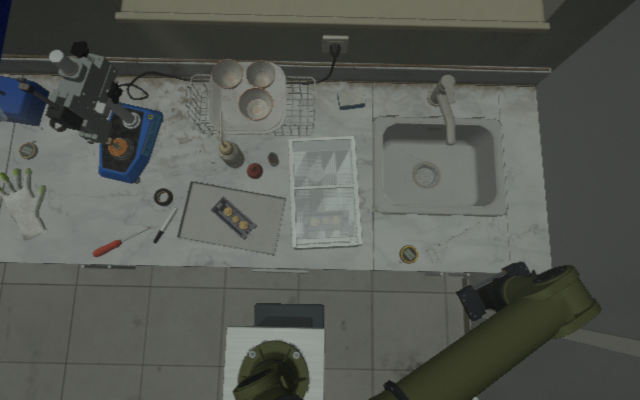

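The scene view shows the chest at about (312,195) with its handle at the right, and the bench tray at (280,300). In the top view the chest is at (325,193), the bench tray at (235,217) and the stopwatch at (408,254). I'll enlarge both next.

Run:
```python
import cv2
a=cv2.imread("pics/top0.png")[130:260,170:370];cv2.imwrite("pics/topc.png",cv2.resize(a,None,fx=4,fy=4,interpolation=cv2.INTER_CUBIC))
a=cv2.imread("pics/scene0.png")[130:330,225:400];cv2.imwrite("pics/scenec.png",cv2.resize(a,None,fx=3,fy=3,interpolation=cv2.INTER_CUBIC))
```

```text
(no output)
```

View pics/topc.png

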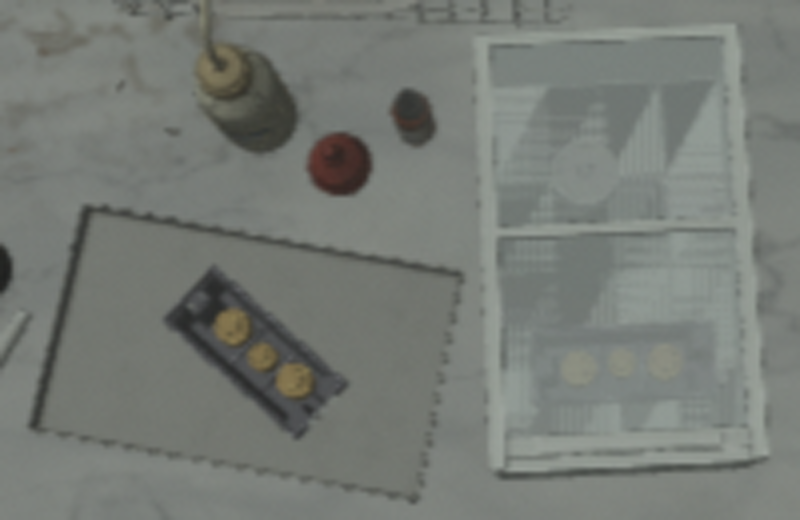

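View pics/scenec.png

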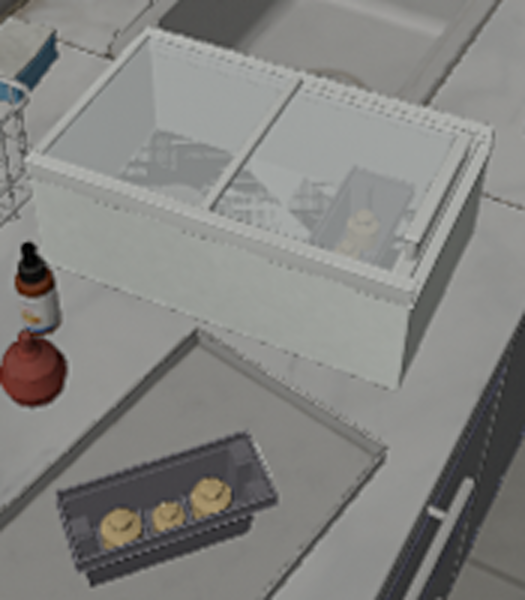

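Both crops show the rear-pane edge, the handle and the tray rims clearly. The rear-pane edge runs (497,232)-(737,228) in the top crop and (300,82)-(212,208) in the scene crop. The bench tray's rim corners are (213,267), (167,320), (300,437), (348,382) in the top crop.

Create h.py:
```python
from cell import env
import numpy as np, cv2
from scipy.spatial.transform import Rotation as R
def ray(c,uv):
    T=c["world_from_camera"];d=T[:3,:3]@np.array([(uv[0]-c["cx"])/c["fx"],(uv[1]-c["cy"])/c["fy"],1]);return T[:3,3],d/np.linalg.norm(d)
def tri(*obs):
    A=0;b=0
    for c,uv in obs:
        p,d=ray(c,uv);M=np.eye(3)-np.outer(d,d);A=A+M;b=b+M@p
    x=np.linalg.solve(A,b);return x,[np.linalg.norm((np.eye(3)-np.outer(d,d))@(x-p)) for p,d in (ray(*o) for o in obs)]
def onz(c,uv,z):
    p,d=ray(c,uv);return p+d*(z-p[2])/d[2]
def crop(uv,off,k): return (np.array(uv)+.5)/k-.5+off
def proj(c,P):
    T=c["world_from_camera"];q=T[:3,:3].T@(np.array(P)-T[:3,3]);return q[0]/q[2]*c["fx"]+c["cx"],q[1]/q[2]*c["fy"]+c["cy"]
def shift(target,yaw):
    "tool-axis move from the measured pose"
    o=env.get_obs();r=R.from_euler('xyz',o["tool_rot"],degrees=True);return r.inv().apply(np.array(target)-o["tool_pos"]).round(4),"turn about tool z",(-(yaw-o["tool_rot"][2])+180)%360-180
```

Run:
```python
from h import *
t=env.read_camera("top");s=env.read_camera("scene")
T=lambda u,v:(t,crop((u,v),(170,130),4));S=lambda u,v:(s,crop((u,v),(225,130),3))
P=dict(paneL=(T(497,232),S(212,208)),paneR=(T(737,228),S(300,82)),rl=(T(475,38),S(32,158)),rr=(T(738,26),S(150,30)),fr=(T(766,456),S(492,130)),fl=(T(494,470),S(412,290)),
b1=(T(213,267),S(58,493)),b2=(T(167,320),S(80,567)),b3=(T(300,437),S(277,497)),b4=(T(348,382),S(247,433)))
for k,v in P.items():
    x,e=tri(*v);print(k,x.round(4),np.round(e,4),"z131",onz(*v[0],.131).round(4)[:2],onz(*v[1],.131)[:2].round(4),"z56",onz(*v[0],.056)[:2].round(4),onz(*v[1],.056)[:2].round(4))
```

```text
paneL [ 0.5824 -0.0525  0.1319] [0.0041 0.0041] z131 [ 0.5867 -0.0511] [ 0.5786 -0.0538] z56 [ 0.6031 -0.0471] [ 0.6191 -0.1188]
paneR [ 0.5954 -0.2395  0.1258] [0. 0.] z131 [ 0.5943 -0.239 ] [ 0.5925 -0.2337] z56 [ 0.6112 -0.2467] [ 0.6346 -0.319 ]
rl [ 0.7425 -0.0295  0.1325] [0.0024 0.0024] z131 [ 0.7453 -0.0284] [ 0.741  -0.0311] z56 [ 0.7715 -0.023 ] [ 0.7997 -0.0935]
rr [ 0.7611 -0.2406  0.1244] [0.0019 0.0019] z131 [ 0.7606 -0.2392] [ 0.7537 -0.2331] z56 [ 0.7878 -0.247 ] [ 0.8139 -0.3184]
fr [ 0.417  -0.2622  0.1268] [0.0001 0.0001] z131 [ 0.4166 -0.2617] [ 0.4158 -0.2573] z56 [ 0.4225 -0.2709] [ 0.4379 -0.3452]
fl [ 0.4019 -0.0545  0.1281] [0.0003 0.0003] z131 [ 0.4014 -0.0547] [ 0.4014 -0.0519] z56 [ 0.4063 -0.051 ] [ 0.4219 -0.1167]
b1 [0.5679 0.1868 0.0531] [0.0007 0.0007] z131 [0.5536 0.1688] [0.5308 0.2218] z56 [0.568  0.1864] [0.5659 0.1879]
b2 [0.5238 0.2237 0.0447] [0.0009 0.0009] z131 [0.5111 0.2016] [0.4881 0.2579] z56 [0.5228 0.2211] [0.5183 0.228 ]
b3 [0.4298 0.1085 0.0456] [0.0005 0.0005] z131 [0.4232 0.094 ] [0.4054 0.1556] z56 [0.4295 0.1069] [0.4264 0.1142]
b4 [0.4758 0.0714 0.0472] [0.0004 0.0004] z131 [0.4661 0.0595] [0.4468 0.1219] z56 [0.4751 0.0703] [0.4724 0.0767]
```

Run:
```python
from h import *
print(shift([.4225,-.158,.30],94))
```

```text
(array([ 0.3069, -0.3191, -0.0888]), 'turn about tool z', np.float64(-67.36559757070785))
```

>>> {"name": "steer_hand", "arguments": {"ticks": [{"tx": 0.02,"ty": -0.02,"tz": -0.03,"rz": -6,"jaw": 0.087},{"tx": 0.04,"ty": -0.05,"tz": -0.06,"rz": -12,"jaw": 0.087},{"tx": 0.07,"ty": -0.08,"tz": -0.0888,"rz": -19,"jaw": 0.087},{"tx": 0.1,"ty": -0.11,"tz": -0.0888,"rz": -26,"jaw": 0.087},{"tx": 0.13,"ty": -0.14,"tz": -0.0888,"rz": -33,"jaw": 0.06},{"tx": 0.16,"ty": -0.17,"tz": -0.0888,"rz": -40,"jaw": 0.06},{"tx": 0.19,"ty": -0.2,"tz": -0.0888,"rz": -46,"jaw": 0.05},{"tx": 0.217,"ty": -0.229,"tz": -0.0888,"rz": -53,"jaw": 0.05}]}}

```text
time_s: 0.87
tool_pos: [0.379, -0.2901, 0.3004]
tool_rot: [180.0, 0.0, 79.9]
force: [1.1, -0.3, -0.6]
grip_width: 0.068
grasp_force: 0.0
```

Run:
```python
from h import *
print(shift([.4225,-.158,.30],94))
```

```text
(array([0.1377, 0.0197, 0.0003]), 'turn about tool z', np.float64(-14.068494096813879))
```

>>> {"name": "steer_hand", "arguments": {"ticks": [{"tx": 0.03,"ty": 0.005,"rz": -4,"jaw": 0.05},{"tx": 0.065,"ty": 0.01,"rz": -8,"jaw": 0.05},{"tx": 0.1,"ty": 0.015,"rz": -11,"jaw": 0.05},{"tx": 0.1377,"ty": 0.0197,"rz": -14.1,"jaw": 0.05},{"tx": 0.1377,"ty": 0.0197,"rz": -14.1,"jaw": 0.05},{"tx": 0.1377,"ty": 0.0197,"rz": -14.1,"jaw": 0.05}]}}

```text
time_s: 1.37
tool_pos: [0.4235, -0.1579, 0.3006]
tool_rot: [180.0, 0.1, 94.0]
force: [-0.3, -1.2, 0.1]
grip_width: 0.05
grasp_force: 0.0
```

Run:
```python
from h import *
o=env.get_obs();print(o["tool_pos"],o["tool_rot"],o["qpos"].round(0))
c=env.read_camera("wrist");cv2.imwrite("pics/w1.png",c["color"]);print(c["fx"],c["world_from_camera"].round(3).tolist())
```

```text
[ 0.42351509 -0.15793631  0.30061012] [1.79983169e+02 6.42837249e-02 9.40278087e+01] [ 47.  -7. -26. 100.  -3.  86.  25.]
322.27721774941085 [[0.997, 0.068, 0.019, 0.419], [0.071, -0.962, -0.265, -0.086], [0.001, 0.266, -0.964, 0.475], [0.0, 0.0, 0.0, 1.0]]
```

View pics/w1.png

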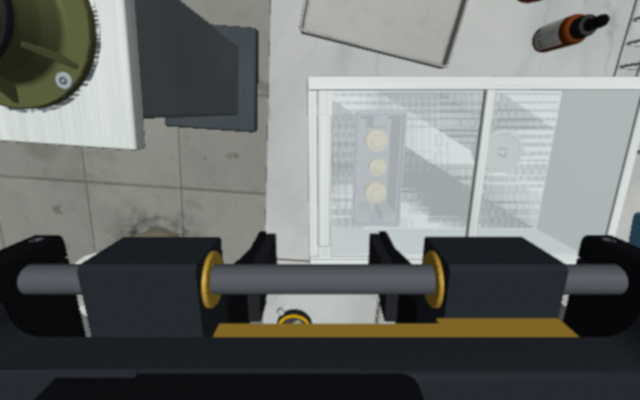

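Wrist view: the handle bar runs (325,92)-(324,246), the rear-pane edge is at about u=489 at its top end, and the lower tray lies at (378,167). The chest's front-left top corner is at (309,79).

Run:
```python
from h import *
c=env.read_camera("wrist")
C=np.array([.5806,-.1467,0]);r=R.from_euler('z',4,degrees=True)
W=lambda x,y,z:C+r.apply([x,y,z])
for n,p in dict(handleL=W(-.1585,.07,.148),handleR=W(-.1585,-.07,.148),fl=W(-.1735,.106,.131),paneL=W(.006,.094,.131),paneR=W(.006,-.094,.131)).items(): print(n,p.round(4),np.round(proj(c,p),1))
print("handle by sight",onz(c,(325,92),.148),onz(c,(324,246),.148),"fl",onz(c,(309,79),.131),"pane",onz(c,(489,92),.131),onz(c,(472,232),.131))
cv2.imwrite("pics/w1c.png",cv2.resize(c["color"][65:265,295:505],None,fx=3,fy=3,interpolation=cv2.INTER_CUBIC))
print(shift(W(-.1585,0,.158),94))
```

```text
handleL [ 0.4176 -0.0879  0.148 ] [320.9 111.5]
handleR [ 0.4274 -0.2276  0.148 ] [321.4 244.5]
fl [ 0.4001 -0.0531  0.131 ] [305.8  74.1]
paneL [ 0.58   -0.0525  0.131 ] [484.2  86.3]
paneR [ 0.5931 -0.2401  0.131 ] [463.  257.4]
handle by sight [ 0.42032109 -0.06959123  0.148     ] [ 0.43030401 -0.22919244  0.148     ] fl [ 0.40355209 -0.05739007  0.131     ] pane [ 0.58599252 -0.05752702  0.131     ] [ 0.59758634 -0.20816159  0.131     ]
(array([0.0034, 0.0003, 0.1423]), 'turn about tool z', np.float64(-0.3269581913748425))
```

View pics/w1c.png

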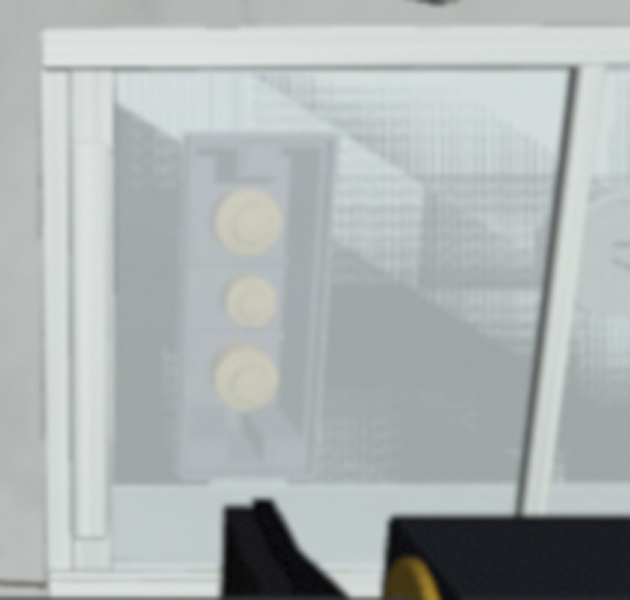

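The handle top measures about 4 mm further along x than my first fit, so I'm correcting the chest origin to (0.583,-0.147), yaw 4°. The lower tray appears to have its card bump and two-lug end towards -y. I'll check that once the lid is open. Next I pinch the handle.

>>> {"name": "steer_hand", "arguments": {"ticks": [{"ty": 0.002,"tz": 0.04,"jaw": 0.05},{"ty": 0.002,"tz": 0.08,"jaw": 0.05},{"ty": 0.002,"tz": 0.11,"jaw": 0.05},{"ty": 0.002,"tz": 0.135,"jaw": 0.05},{"ty": 0.002,"tz": 0.1495,"jaw": 0.05},{"ty": 0.002,"tz": 0.1495,"jaw": 0.05},{"ty": 0.002,"tz": 0.1495,"jaw": 0},{"ty": 0.002,"tz": 0.1495,"jaw": 0}], "squeeze": 20}}

```text
time_s: 2.13
tool_pos: [0.4254, -0.1612, 0.152]
tool_rot: [179.9, 0.0, 93.6]
force: [0.0, 1.2, -0.3]
grip_width: 0.0431
grasp_force: 0.0
```

>>> {"name": "steer_hand", "arguments": {"ticks": [{"jaw": 0},{"jaw": 0},{"jaw": 0}]}}

```text
time_s: 2.38
tool_pos: [0.4255, -0.1605, 0.1518]
tool_rot: [179.9, 0.1, 93.7]
force: [0.4, 0.3, -0.4]
grip_width: 0.0244
grasp_force: 0.0
```

>>> {"name": "steer_hand", "arguments": {"ticks": [{"jaw": 0},{"jaw": 0},{"jaw": 0}]}}

```text
time_s: 2.63
tool_pos: [0.4249, -0.1601, 0.151]
tool_rot: [180.0, 0.0, 93.7]
force: [-0.2, -0.2, 1.3]
grip_width: 0.0055
grasp_force: 0.0
```

Run:
```python
from h import *
o=env.get_obs();print(o["grip_width"],o["grasp_force"])
s=env.read_camera("scene");a=s["color"][110:260,280:430]
t=env.read_camera("wrist");b=t["color"][60:330,230:430]
cv2.imwrite("pics/m1.png",np.hstack([cv2.resize(a,(400,400),interpolation=cv2.INTER_CUBIC),cv2.resize(b,(296,400))]))
```

```text
0.005468465062786972 0.0
```

View pics/m1.png

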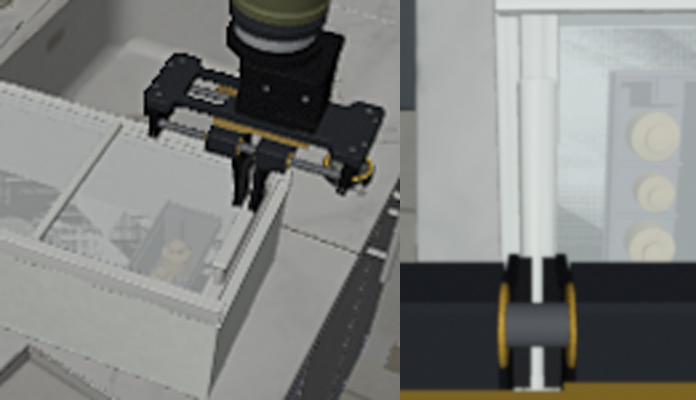

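The fingers line up with the handle, but the opening has closed to 5.5 mm, less than the bar's thickness, so the tips are probably above it. I'll check the fingertip pixels against the projection.

Run:
```python
from h import *
s=env.read_camera("scene");o=env.get_obs();p=o["tool_pos"];print(p,o["tool_rot"])
for z in (.117,.134,.151,.17): print(z,np.round(proj(s,[p[0],p[1],z]),1))
C=np.array([.583,-.147,0]);r=R.from_euler('z',4,degrees=True)
for y in(.07,0,-.07):print("handle",np.round(proj(s,C+r.apply([-.1585,y,.148])),1))
cv2.imwrite("pics/m2.png",cv2.resize(s["color"][160:240,330:410],(800,600),interpolation=cv2.INTER_CUBIC)[:, :])
```

```text
[ 0.42487918 -0.16008636  0.15086512] [1.79998815e+02 8.53734618e-03 9.37386900e+01]
0.117 [370.4 198.2]
0.134 [371.1 193.3]
0.151 [371.9 188.2]
0.17 [372.9 182.4]
handle [361.7 208.3]
handle [371.5 189.6]
handle [380.3 172.7]
```

View pics/m2.png

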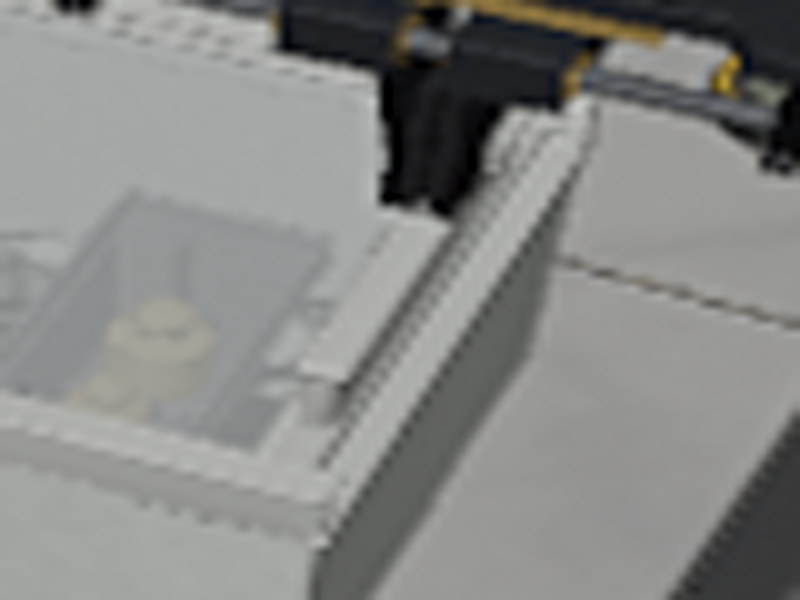

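The left finger's tip projects at about (372,187), which puts it around z = 0.152. That is above the handle top, not at the expected 0.134. I'll hold still for two rows to see whether the fingers close completely.

>>> {"name": "steer_hand", "arguments": {"ticks": [{"jaw": 0},{"jaw": 0}]}}

```text
time_s: 2.95
tool_pos: [0.4249, -0.1601, 0.1508]
tool_rot: [-180.0, 0.0, 93.7]
force: [0.1, 0.2, -0.0]
grip_width: 0.0004
grasp_force: 0.0
```

>>> {"name": "steer_hand", "arguments": {"ticks": [{"jaw": 0.04},{"jaw": 0.04},{"jaw": 0.04},{"jaw": 0.04},{"jaw": 0.04},{"tz": 0.005,"jaw": 0.04},{"tz": 0.009,"jaw": 0.04},{"tz": 0.009,"jaw": 0.04}]}}

```text
time_s: 3.62
tool_pos: [0.4241, -0.1599, 0.1407]
tool_rot: [-179.9, -0.0, 93.7]
force: [-0.5, 0.6, -0.6]
grip_width: 0.0387
grasp_force: 0.0
```

>>> {"name": "steer_hand", "arguments": {"ticks": [{"jaw": 0},{"jaw": 0},{"jaw": 0},{"jaw": 0},{"jaw": 0},{"jaw": 0}], "squeeze": 20}}

```text
time_s: 4.12
tool_pos: [0.4249, -0.1601, 0.1419]
tool_rot: [180.0, 0.0, 93.7]
force: [-0.5, 0.0, 0.3]
grip_width: 0.0079
grasp_force: 0.0
```

>>> {"name": "steer_hand", "arguments": {"ticks": [{"jaw": 0},{"jaw": 0}]}}

```text
time_s: 4.28
tool_pos: [0.4249, -0.1602, 0.1419]
tool_rot: [180.0, 0.0, 93.7]
force: [0.2, -0.6, -0.9]
grip_width: 0.0018
grasp_force: 0.0
```

Run:
```python
from h import *
# dark finger pixels: bottom tip row in scene near the handle
s=env.read_camera("scene");g=cv2.cvtColor(s["color"],cv2.COLOR_BGR2GRAY)
print(g[176:204,360:384])
p=env.get_obs()["tool_pos"]
for z in (.125,.135,.142,.15): print(z,np.round(proj(s,[p[0]+.008,p[1],z]),1),np.round(proj(s,[p[0]-.008,p[1],z]),1))
```

```text
[[167 166 167 167 168 171 166  99   0  12  15  24  27  22  28  26  16  23
   23  30  41  36  20  21]
 [167 167 166 167 167 170 169 129   0   9  19  27  27  21  28  21  11  10
    4  56 106 109 111  78]
 [167 167 167 166 167 169 170 140   0   8  18  29  25  22  29  21  11   7
   10 100 161 157 184 146]
 [166 167 167 167 167 168 176 170   0   9  19  30  25  23  31  17  14   9
   34 117 157 134 174 154]
 [167 166 167 167 168 168 175 167  12   9  21  28  24  24  28  14  11   1
   75 136 127 143 162 136]
 [167 167 167 167 167 168 174 166  39   8  28  27  17  21  26  15  13   6
  112 163 110 156 151 164]
 [167 166 167 167 167 168 174 166  55   5  24  28  20  24  27  17  10  23
  101 144 113 146 138 180]
 [167 167 167 167 167 168 173 168  77   6  26  24  18  29  29  14   9  24
   67 103 130 143 167 174]
 [167 167 167 167 166 168 174 166  36   8  26  27  21  32  25  15   5  30
   78 122 150 141 180 173]
 [167 167 167 166 167 168 174 167  28   9  31  26  2
[... 1302 characters left out ...]
 154  94 112 142 135 176 172 173
  165 106  93  96  96  93]
 [148 160 162 161 165 172 173 174 176 169 126  92 124 131 167 174 172 172
  151  80  96  96  96  98]
 [139 138 136 150 169 173 173 175 174 152  92 111 141 135 177 172 173 165
  107  92  95  96  94  98]
 [143 153 145 158 174 173 174 175 168 126  91 123 131 167 174 172 172 151
   81  95  96  97  93 103]
 [150 151 145 167 174 175 175 174 152  93 114 142 137 176 172 174 165 108
   93  96  97  96  92 110]
 [158 150 154 175 174 175 176 167 124  91 127 132 170 173 171 173 151  81
   95  96  97  96  93 119]]
0.125 [367.8 194.8] [373.7 197. ]
0.135 [368.2 191.9] [374.2 194.1]
0.142 [368.5 189.8] [374.6 192. ]
0.15 [368.9 187.4] [375.  189.6]
```

The fingers have closed fully again and touched nothing, so the tips are still above the handle. I'll find its top by touch with the closed fingers.

>>> {"name": "steer_hand", "arguments": {"ticks": [{"tz": 0.002,"jaw": 0},{"tz": 0.004,"jaw": 0},{"tz": 0.004,"jaw": 0},{"tz": 0.004,"jaw": 0}]}}

```text
time_s: 4.67
tool_pos: [0.4247, -0.16, 0.1376]
tool_rot: [-180.0, -0.0, 93.7]
force: [-0.2, -0.2, -0.5]
grip_width: 0.0005
grasp_force: 0.0
```

>>> {"name": "steer_hand", "arguments": {"ticks": [{"tz": 0.002,"jaw": 0},{"tz": 0.003,"jaw": 0},{"tz": 0.003,"jaw": 0},{"tz": 0.003,"jaw": 0}]}}

```text
time_s: 5.0
tool_pos: [0.4268, -0.16, 0.1373]
tool_rot: [179.8, 0.1, 93.8]
force: [-0.3, 2.1, 13.2]
grip_width: 0.0003
grasp_force: 6.2
```

Run:
```python
from h import *
c=env.read_camera("wrist");o=env.get_obs()
# camera fixed to tool: use current relation
r=R.from_euler('xyz',o["tool_rot"],degrees=True)
for sx in(-1,1):
  for zt in(.017,-.010):
    for xe in (0.0095,-.0095):
      P=o["tool_pos"]+r.apply([xe,sx*.025,zt]);print(sx,zt,xe,np.round(proj(c,P),1))
P=[o["tool_pos"]+r.apply([xe,s*.025,zt]) for xe in(.0095,)for s in(-1,1)for zt in(.017,-.01)]
g=cv2.cvtColor(c["color"],cv2.COLOR_BGR2GRAY);print(g[215:330:5,290:360:3])
C=np.array([.583,-.147,0]);q=R.from_euler('z',4,degrees=True)
for y in(.07,0,-.07):print("handle",np.round(proj(c,C+q.apply([-.1585,y,.148])),1))
print(o)
```

```text
-1 0.017 0.0095 [280.7 215.9]
-1 0.017 -0.0095 [281.7 244.2]
-1 -0.01 0.0095 [274.6 231.4]
-1 -0.01 -0.0095 [275.9 263.4]
1 0.017 0.0095 [360.9 216. ]
1 0.017 -0.0095 [359.9 244.2]
1 -0.01 0.0095 [366.7 231.5]
1 -0.01 -0.0095 [365.4 263.4]
[[181 185 215 214 216 218 208 168 209 219 225 219 217 218 211 183 161 164
  164 164 164 163 164 163]
 [180 182 215 213 216 217 208 166 209 218 224 219 217 217 211 184 161 164
  164 165 164 164 164 164]
 [178 179 215 214 215 218 208 166 207 219 224 219 217 218 209 185 161 164
  163 164 164 164 163 165]
 [182 180 214 214 216 208 179 141 205 218 224 219 217 219 194 158 142 164
  165 165 163 164 164 164]
 [169 165 198 199 201 113  15  10  41  45  59 103  45  45  27  14  28 142
  153 153 153 153 153 153]
 [ 28  29  28  29  27  20  12  16  24  24  44 100  23  26  18  13  15  28
   29  28  29  28  27  28]
 [ 30  29  29  29  28  19  15  13  23  25  45 100  24  23  22  12  12  22
   30  26  28  29  26  27]
 [ 28  29  29  27  31  40  18  16  25  24  43  99  21  25  21  10  28  32
   30  28  29  28  29  30]
 [ 28  29  29  29  48 111  53  25  27  24  42  95  2
[... 1555 characters left out ...]
ay([ 45.86575663,  -1.56205127, -27.99626878, 114.35030767,
        -0.80245397,  66.81034964,  21.94479435]), 'joint_velocities': array([-0.043     ,  0.04550414, -0.00758313, -0.032816  ,  0.08987424,
       -0.05924503,  0.04754338]), 'effort': array([ 6.77055828e-01, -2.00457466e+01,  9.91591886e-01, -2.46062654e+01,
        4.94357217e-01, -6.86942786e-01,  1.58604238e-03]), 'tool_pos': array([ 0.42677292, -0.16001889,  0.13734694]), 'tool_rot': array([1.79793213e+02, 7.72232678e-02, 9.37531696e+01]), 'force': array([-1.93842766,  2.60638486, 12.68470723]), 'wrist_torque': array([0.47890628, 0.20266484, 0.009178  ]), 'grasp_force': 6.236585900187492, 'grip_width': 3.873004841604955e-05}
```

The contact, the scene view and the wrist view all agree. In reported coordinates the tips are about 10 mm above the TCP, not 17 mm below it. I'll use that measured offset, lift, open, and descend in small guarded steps.

>>> {"name": "steer_hand", "arguments": {"ticks": [{"tz": -0.006,"jaw": 0.05},{"tz": -0.006,"jaw": 0.05},{"tz": -0.006,"jaw": 0.05},{"tz": -0.006,"jaw": 0.05},{"tz": -0.006,"jaw": 0.05},{"tz": -0.006,"jaw": 0.05},{"jaw": 0.05},{"tz": 0.003,"jaw": 0.05}]}}

```text
time_s: 5.72
tool_pos: [0.4245, -0.1601, 0.131]
tool_rot: [-180.0, -0.0, 93.7]
force: [-0.6, -0.3, 0.7]
grip_width: 0.0452
grasp_force: 0.0
```

>>> {"name": "steer_hand", "arguments": {"ticks": [{"tz": 0.003,"jaw": 0.05},{"tz": 0.006,"jaw": 0.05},{"tz": 0.009,"jaw": 0.05}]}}

```text
time_s: 5.97
tool_pos: [0.4248, -0.16, 0.1223]
tool_rot: [-180.0, -0.0, 93.7]
force: [-0.4, 0.1, 0.3]
grip_width: 0.0495
grasp_force: 0.0
```

>>> {"name": "steer_hand", "arguments": {"ticks": [{"jaw": 0},{"jaw": 0},{"jaw": 0},{"jaw": 0},{"jaw": 0},{"jaw": 0}], "squeeze": 20}}

```text
time_s: 6.47
tool_pos: [0.425, -0.1602, 0.123]
tool_rot: [180.0, 0.0, 93.7]
force: [0.0, 0.8, 0.3]
grip_width: 0.0179
grasp_force: 0.0
```

>>> {"name": "steer_hand", "arguments": {"ticks": [{"jaw": 0},{"jaw": 0},{"jaw": 0}]}}

```text
time_s: 6.72
tool_pos: [0.4254, -0.1601, 0.123]
tool_rot: [179.9, 0.0, 93.7]
force: [2.5, 0.1, -1.3]
grip_width: 0.01
grasp_force: 20.0
```

The handle is gripped: 10 mm opening, 20 N. Now I slide the lid open.

>>> {"name": "steer_hand", "arguments": {"ticks": [{"ty": 0.015,"jaw": 0},{"ty": 0.037,"jaw": 0},{"ty": 0.06,"jaw": 0},{"ty": 0.085,"jaw": 0},{"ty": 0.11,"jaw": 0},{"ty": 0.135,"jaw": 0},{"ty": 0.15,"jaw": 0},{"ty": 0.157,"jaw": 0}]}}

```text
time_s: 7.38
tool_pos: [0.579, -0.1494, 0.123]
tool_rot: [-179.4, -0.1, 93.8]
force: [-23.8, 1.5, 19.4]
grip_width: 0.01
grasp_force: 20.0
```

>>> {"name": "steer_hand", "arguments": {"ticks": [{"jaw": 0},{"jaw": 0.05},{"jaw": 0.05},{"jaw": 0.05},{"jaw": 0.05},{"tz": -0.03,"jaw": 0.05},{"tz": -0.07,"jaw": 0.05},{"tz": -0.1,"jaw": 0.06}]}}

```text
time_s: 8.05
tool_pos: [0.5817, -0.15, 0.2249]
tool_rot: [180.0, 0.0, 93.7]
force: [1.0, 0.2, 0.3]
grip_width: 0.0486
grasp_force: 0.0
```

Run:
```python
from h import *
print(shift([.455,0.03,.26],94))
```

```text
(array([ 0.1878, -0.1147, -0.0353]), 'turn about tool z', np.float64(-0.27573361085669035))
```

Create snap.py:
```python
import sys,pickle
from h import *
c=env.read_camera("wrist");c["tool"]=env.get_obs()["tool_pos"];pickle.dump(c,open(f"pics/{sys.argv[1]}.pkl","wb"));print(c["tool"].round(4))
```

```text
(no output)
```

>>> {"name": "steer_hand", "arguments": {"ticks": [{"ty": -0.03,"tz": -0.025,"jaw": 0.087},{"ty": -0.06,"tz": -0.05,"jaw": 0.087},{"ty": -0.08,"tz": -0.075,"jaw": 0.087},{"ty": -0.08,"tz": -0.075,"jaw": 0.087},{"ty": -0.08,"tz": -0.075,"jaw": 0.087}]}}

```text
time_s: 8.47
tool_pos: [0.5019, -0.1558, 0.3]
tool_rot: [179.8, 0.2, 93.6]
force: [-0.6, -0.5, -1.2]
grip_width: 0.0811
grasp_force: 0.0
```

```bash
python3 snap.py A
```

```text
[ 0.5018 -0.1554  0.2984]
```

>>> {"name": "steer_hand", "arguments": {"ticks": [{"tx": 0.02,"jaw": 0.087},{"tx": 0.05,"jaw": 0.087},{"tx": 0.05,"jaw": 0.087},{"tx": 0.05,"jaw": 0.087}]}}

```text
time_s: 8.85
tool_pos: [0.4986, -0.1029, 0.2966]
tool_rot: [-179.9, -0.1, 94.0]
force: [0.2, -1.1, 0.7]
grip_width: 0.087
grasp_force: 0.0
```

```bash
python3 snap.py B
```

```text
[ 0.4985 -0.1046  0.2966]
```

>>> {"name": "steer_hand", "arguments": {"ticks": [{"tx": 0.04,"jaw": 0.087},{"tx": 0.08,"jaw": 0.087},{"tx": 0.12,"jaw": 0.087},{"tx": 0.16,"jaw": 0.087},{"tx": 0.2,"jaw": 0.087},{"tx": 0.22,"jaw": 0.087},{"tx": 0.22,"jaw": 0.087}]}}

```text
time_s: 9.48
tool_pos: [0.4833, 0.1199, 0.2975]
tool_rot: [-180.0, -0.1, 94.2]
force: [1.0, 0.3, -1.3]
grip_width: 0.0871
grasp_force: 0.0
```

```bash
python3 snap.py D
```

Run:
```python
from h import *
import pickle
L=[pickle.load(open(f"pics/{n}.pkl","rb")) for n in "ABD"]
for c,P in zip(L,([.484,-.154,.064],[.484,-.154,.064],[.499,.146,.056])): print(np.round(proj(c,P),1))
```

```text
[0.4839 0.1163 0.2973]
[307.  167.1]
[308.  208.1]
[335.3 150.4]
```

Run:
```python
from h import *
import pickle
A,B,D=[pickle.load(open(f"pics/{n}.pkl","rb"))["color"] for n in "ABD"]
i=np.hstack([A[95:240,257:357],D[75:220,275:395]])
i=cv2.convertScaleAbs(i,alpha=1.3,beta=0)
cv2.imwrite("pics/ad.png",cv2.resize(i,None,fx=3.6,fy=3.6,interpolation=cv2.INTER_CUBIC))
```

```text
(no output)
```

View pics/ad.png

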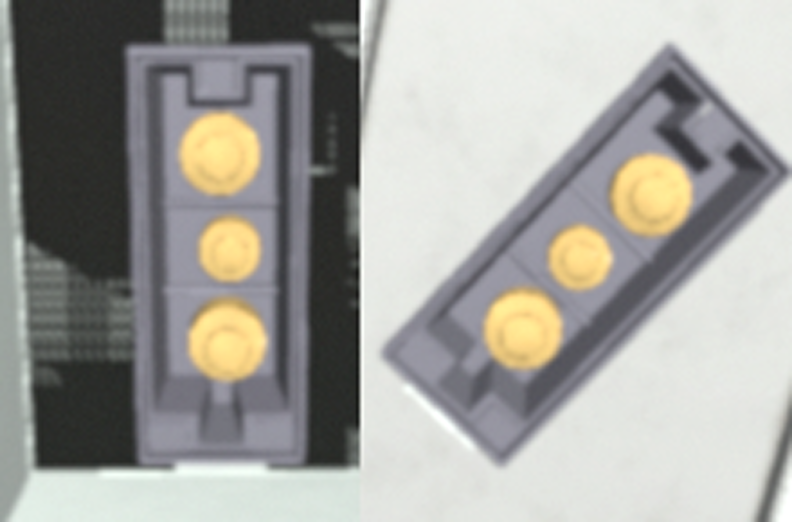

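The view is clear. The lower tray (left) has its single lug at +y and its card end at -y, with rim corners (127,45), (311,45), (303,463), (138,463). The bench tray (right) has its single lug at the upper right and its card end at the lower left, with corners (670,43), (788,172), (503,465), (385,352). So the card end must finish pointing +y: I grip with tool x towards the card end (yaw -129°) and place at yaw about 94°.

Run:
```python
from h import *
import pickle
A,B,D=[pickle.load(open(f"pics/{n}.pkl","rb")) for n in "ABD"]
t=env.read_camera("top");s=env.read_camera("scene")
a=[crop(p,(257,95),3.6) for p in((127,45),(311,45),(303,463),(138,463))]
d=[crop((p[0]-360,p[1]),(275,75),3.6) for p in((670,43),(788,172),(503,465),(385,352))]
ga,gb=[cv2.cvtColor(x["color"],cv2.COLOR_BGR2GRAY) for x in(A,B)]
p0=np.float32(a).reshape(-1,1,2);g=np.float32([proj(B,onz(A,p,.064)) for p in a]).reshape(-1,1,2)
p1,st,e=cv2.calcOpticalFlowPyrLK(ga,gb,p0,g.copy(),winSize=(15,15),maxLevel=0,flags=cv2.OPTFLOW_USE_INITIAL_FLOW)
print("lower tri",[ (tri((A,p),(B,q[0]))[0].round(4).tolist(),np.round(q[0]-h[0],1).tolist()) for p,q,h in zip(a,p1,g)],st.ravel())
def fit(P):
    P=np.array(P)[:,:2];c=P.mean(0);ax=P[2]+P[3]-P[0]-P[1];w=P[1]-P[0]+P[2]-P[3]
    print("centre",c.round(4),"len",np.linalg.norm(ax)/2,"wid",np.linalg.norm(w)/2,"yaw of axis 01->23",np.degrees(np.arctan2(ax[1],ax[0])),np.degrees(np.arctan2(w[1],w[0])))
print("lower");fit([onz(A,p,.064) for p in a])
print("bench");fit([onz(D,p,.056) for p in d])
T=[crop(p,(170,130),4) for p in((213,267),(348,382),(300,437),(167,320))]
T=[(167,320),(213,267),(348,382),(300,437)];T=[crop(p,(170,130),4) for p in T]
S=[crop(p,(225,130),3) for p in((80,567),(58,493),(247,433),(277,497))]
# order d: 0 = +x-most corner, 1 = ? match by proximity
for p in d:
    P=onz(D,p,.056);k=min(range(4),key=lambda i:np.linalg.norm(onz(t,T[i],.056)-P));print(P.round(4),"tri top+wrist",tri((D,p),(t,T[k])))
print("bench top cam");fit([onz(t,T[i],.056) for i in(0,1,2,3)])
o=env.get_obs();print(o["qpos"].round(1))
```

```text
lower tri [([0.5168, -0.0643, 0.5726], [-81.5, -97.5999984741211]), ([0.4767, -0.0626, 0.654], [29.600000381469727, -52.099998474121094]), ([0.5183, -0.1052, 0.3611], [61.099998474121094, 10.600000381469727]), ([0.476, -0.1161, 0.3434], [-55.599998474121094, 11.899999618530273])] [1 1 1 1]
lower
centre [ 0.4978 -0.1544] len 0.15026387799349528 wid 0.062100052380478506 yaw of axis 01->23 -86.34198236035324 3.63052668082605
bench
centre [0.5002 0.1493] len 0.1458363733789541 wid 0.06015865213780656 yaw of axis 01->23 -129.0835775634999 -40.80120186541225
[0.5234 0.2255 0.056 ] tri top+wrist (array([0.5262269 , 0.22733705, 0.03249971]), [np.float64(0.00029260637880427126), np.float64(0.0002926063788041905)])
[0.5689 0.1862 0.056 ] tri top+wrist (array([0.5682407 , 0.18620229, 0.05701976]), [np.float64(0.00044490428910227004), np.float64(0.0004449042891024204)])
[0.477 0.073 0.056] tri top+wrist (array([0.47645351, 0.07114792, 0.04899625]), [np.float64(0.0005591497224279832), np.float64(0.0005591497224278964)])
[0.4314 0.1123 0.056 ] tri top+wrist (array([0.43023752, 0.10949064, 0.04212407]), [np.float64(0.0004401071103145913), np.float64(0.0004401071103147167)])
bench top cam
centre [0.4988 0.1462] len 0.14811574929384314 wid 0.05773135194431325 yaw of axis 01->23 -128.96504748861096 -38.17363671127916
[ 29.4  -0.5 -44.7  94.9  -0.3  85.5 -11.7]
```

The lower tray measures 150.3 x 62.1 mm at z = 0.064, which matches the given size, so centre (0.498,-0.154) and card end at -86.3° hold. The bench tray is at about (0.500,0.148) with its card end at -129°. I turn in place over the bench tray.

>>> {"name": "steer_hand", "arguments": {"ticks": [{"rz": -7.1,"jaw": 0.087},{"rz": -14.2,"jaw": 0.087},{"rz": -21.3,"jaw": 0.087},{"rz": -28.4,"jaw": 0.087},{"rz": -35.5,"jaw": 0.087},{"rz": -42.6,"jaw": 0.087},{"rz": -49.7,"jaw": 0.087},{"rz": -56.8,"jaw": 0.087}]}}

```text
time_s: 10.3
tool_pos: [0.4847, 0.1115, 0.2973]
tool_rot: [-180.0, -0.0, 150.6]
force: [0.8, 1.3, -0.3]
grip_width: 0.0871
grasp_force: 0.0
```

>>> {"name": "steer_hand", "arguments": {"ticks": [{"rz": -7.1,"jaw": 0.087},{"rz": -14.2,"jaw": 0.087},{"rz": -21.3,"jaw": 0.087},{"rz": -28.4,"jaw": 0.087},{"rz": -35.5,"jaw": 0.087},{"rz": -42.6,"jaw": 0.087},{"rz": -49.7,"jaw": 0.087},{"rz": -56.8,"jaw": 0.087}]}}

```text
time_s: 10.97
tool_pos: [0.4848, 0.1115, 0.2973]
tool_rot: [180.0, -0.1, -152.6]
force: [0.5, -0.1, 0.1]
grip_width: 0.0871
grasp_force: 0.0
```

```bash
python3 - <<'E'
from h import *
print(shift([.500,.148,.25],-129.1),env.get_obs()["qpos"].round(1))
E
```

```text
(array([-0.0304,  0.0254,  0.0473]), 'turn about tool z', np.float64(-23.47461306178849)) [ 28.7  -0.6 -43.9  94.9  -0.4  85.5 102.3]
```

>>> {"name": "steer_hand", "arguments": {"ticks": [{"tx": -0.01,"ty": 0.008,"rz": -7,"jaw": 0.087},{"tx": -0.02,"ty": 0.017,"rz": -14,"jaw": 0.087},{"tx": -0.0304,"ty": 0.0254,"rz": -21,"jaw": 0.087},{"tx": -0.0304,"ty": 0.0254,"rz": -23.5,"jaw": 0.087},{"tx": -0.0304,"ty": 0.0254,"rz": -23.5,"jaw": 0.087},{"tx": -0.0304,"ty": 0.0254,"rz": -23.5,"jaw": 0.087}]}}

```text
time_s: 11.47
tool_pos: [0.5001, 0.1486, 0.2973]
tool_rot: [180.0, -0.1, -129.4]
force: [-0.1, -0.0, -0.0]
grip_width: 0.0872
grasp_force: 0.0
```

```bash
python3 snap.py E
```

Create rim.py:
```python
import sys,pickle
from h import *
c=pickle.load(open(f"pics/{sys.argv[1]}.pkl","rb"));z=float(sys.argv[2]);
hsv=cv2.cvtColor(c["color"],cv2.COLOR_BGR2HSV);b,g,r=cv2.split(c["color"].astype(int))
g_=cv2.cvtColor(c["color"],cv2.COLOR_BGR2GRAY)
for th in (110,130,150):
    m=((g_<th)).astype(np.uint8)*255
    cs=[k for k in cv2.findContours(m,cv2.RETR_EXTERNAL,cv2.CHAIN_APPROX_NONE)[0] if cv2.contourArea(k)>1500]
    for k in cs: print(th,cv2.contourArea(k),cv2.boundingRect(k),cv2.approxPolyDP(k,4,True).reshape(-1,2).tolist()[:14])
```

```bash
python3 rim.py E .056; python3 rim.py D .056
```

```text
[0.4999 0.1488 0.2974]
110 4975.5 (299, 110, 48, 113) [[299, 110], [301, 222], [343, 222], [346, 110]]
110 97863.5 (0, 89, 640, 311) [[0, 206], [30, 235], [0, 249], [0, 399], [639, 399], [638, 246], [609, 234], [489, 237], [482, 264], [471, 258], [452, 261], [429, 243], [435, 234], [423, 212]]
110 5407.0 (348, 0, 130, 76) [[348, 0], [401, 75], [477, 13], [476, 0]]
130 141687.5 (0, 0, 640, 400) [[637, 45], [622, 51], [590, 0], [617, 53], [605, 65], [599, 63], [592, 77], [585, 74], [590, 84], [584, 92], [590, 93], [590, 83], [605, 73], [622, 71]]
150 189989.5 (0, 0, 640, 400) [[0, 202], [0, 209], [28, 235], [25, 238], [0, 217], [23, 238], [14, 243], [5, 238], [10, 244], [0, 249], [0, 399], [639, 399], [639, 0], [347, 0]]
110 2060.0 (463, 127, 88, 54) [[466, 134], [463, 152], [473, 164], [513, 180], [524, 180], [526, 173], [541, 178], [534, 172], [533, 156], [550, 138], [531, 144], [523, 155], [525, 172], [513, 174]]
110 115738.0 (0, 103, 640, 29
[... 413 characters left out ...]
3, 137], [530, 144], [520, 165]]
130 118006.5 (0, 89, 640, 311) [[0, 144], [0, 399], [639, 399], [639, 228], [621, 239], [553, 237], [549, 225], [546, 232], [534, 227], [544, 237], [531, 237], [531, 229], [527, 237], [485, 238]]
130 5468.5 (281, 88, 114, 116) [[361, 88], [281, 173], [313, 203], [394, 123]]
150 5688.5 (281, 87, 115, 118) [[361, 87], [281, 171], [313, 204], [395, 122]]
150 3034.5 (250, 0, 197, 259) [[293, 0], [250, 231], [377, 258], [446, 27], [350, 0], [323, 0], [439, 32], [370, 253], [255, 226]]
150 156075.0 (0, 0, 640, 400) [[0, 0], [0, 109], [98, 117], [92, 126], [105, 233], [81, 237], [72, 200], [55, 175], [35, 158], [0, 144], [0, 399], [639, 399], [639, 227], [620, 239]]
```

Run:
```python
from h import *
import pickle
D,E=[pickle.load(open(f"pics/{n}.pkl","rb")) for n in "DE"]
d=[(281,172),(313,203.5),(361,87.5),(394.5,122.5)];e=[(346.5,109.5),(298.5,109.5),(343.5,222.5),(300.5,222.5)]
P=np.array([tri((D,a),(E,b))[0] for a,b in zip(d,e)]);print(P.round(4),P.mean(0))
for c,q in((D,d),(E,e)):
  for z in(.046,.056):
    Q=np.array([onz(c,a,z) for a in q]);print(z,Q.mean(0).round(4),np.linalg.norm(Q[:2].mean(0)-Q[2:].mean(0)),np.linalg.norm(Q[0]-Q[1]),np.linalg.norm(Q[2]-Q[3]),"yaw",np.degrees(np.arctan2(*(Q[:2].mean(0)-Q[2:].mean(0))[[1,0]])))
print(shift([.4985,.1475,.0235],-129))
```

```text
[[0.4289 0.1101 0.0415]
 [0.4756 0.0715 0.0504]
 [0.5248 0.2246 0.0523]
 [0.5702 0.1862 0.0554]] [0.49990532 0.14811565 0.04991354]
0.046 [0.5005 0.1482 0.046 ] 0.1500157370012252 0.060994971497821064 0.061495570550927685 yaw -129.9579352996431
0.056 [0.5    0.1492 0.056 ] 0.14649319438922093 0.05956273918330521 0.060051583592990176 yaw -129.9579352996431
0.046 [0.5012 0.149  0.046 ] 0.15180661227584216 0.06100015507265369 0.06001738997638284 yaw -129.66851898521872
0.056 [0.5001 0.1477 0.056 ] 0.14823905371399929 0.05956660997049597 0.05860694052191081 yaw -129.66851898521872
(array([1.700e-03, 2.000e-04, 2.739e-01]), 'turn about tool z', np.float64(-0.43800336162740905))
```

The bench tray is centred at (0.500,0.1485), yaw -129.8°, rim near z = 0.05, and the tool is already right above it. I descend and grip.

>>> {"name": "steer_hand", "arguments": {"ticks": [{"tz": 0.04,"rz": 0.4,"jaw": 0.087},{"tz": 0.08,"rz": 0.4,"jaw": 0.087},{"tz": 0.12,"rz": 0.4,"jaw": 0.087},{"tz": 0.16,"rz": 0.4,"jaw": 0.087},{"tz": 0.2,"rz": 0.4,"jaw": 0.087},{"tz": 0.235,"rz": 0.4,"jaw": 0.087},{"tz": 0.26,"rz": 0.4,"jaw": 0.087},{"tz": 0.2755,"rz": 0.4,"jaw": 0.087}]}}

```text
time_s: 12.18
tool_pos: [0.4975, 0.1486, 0.0188]
tool_rot: [179.8, -0.2, -129.8]
force: [-0.4, -1.0, 0.7]
grip_width: 0.0871
grasp_force: 0.0
```

>>> {"name": "steer_hand", "arguments": {"ticks": [{"jaw": 0.07},{"jaw": 0.05},{"jaw": 0.05},{"jaw": 0.05},{"jaw": 0.05},{"jaw": 0.05}], "squeeze": 30}}

```text
time_s: 12.68
tool_pos: [0.5012, 0.1506, 0.0239]
tool_rot: [-179.8, 0.1, -129.6]
force: [0.8, -1.1, 4.1]
grip_width: 0.0618
grasp_force: 30.0
```

>>> {"name": "steer_hand", "arguments": {"ticks": [{"tz": -0.005,"jaw": 0.05},{"tz": -0.015,"jaw": 0.05},{"tz": -0.03,"jaw": 0.05},{"tz": -0.05,"jaw": 0.05},{"tz": -0.08,"jaw": 0.05},{"tz": -0.12,"jaw": 0.05},{"tz": -0.16,"jaw": 0.05},{"tz": -0.2,"jaw": 0.05}], "squeeze": 35}}

```text
time_s: 13.35
tool_pos: [0.4977, 0.1511, 0.2236]
tool_rot: [179.9, -0.1, -129.5]
force: [1.5, 0.1, -5.7]
grip_width: 0.0617
grasp_force: 35.0
```

>>> {"name": "steer_hand", "arguments": {"ticks": [{"tz": -0.02,"jaw": 0.05},{"tz": -0.03,"jaw": 0.05},{"tz": -0.03,"jaw": 0.05},{"tz": -0.03,"jaw": 0.05}]}}

```text
time_s: 13.68
tool_pos: [0.4984, 0.1506, 0.2509]
tool_rot: [179.9, -0.1, -129.6]
force: [-0.9, -1.0, -7.6]
grip_width: 0.0618
grasp_force: 35.0
```

```bash
python3 snap.py F; python3 rim.py F .3 | grep -v "^150" | cut -c1-200
```

Run:
```python
from h import *
print(shift([.498,-.154,.25],93.7),env.get_obs()["force"],env.get_obs()["wrist_torque"])
```

```text
[0.498  0.1504 0.25  ]
110 114972.0 (0, 107, 640, 293) [[0, 250], [0, 399], [639, 399], [639, 247], [611, 235], [586, 235], [576, 257], [542, 237], [446, 237], [414, 255], [392, 231], [382, 262], [390, 107], [385, 107]]
110 4671.5 (358, 0, 124, 71) [[358, 0], [407, 70], [481, 9], [478, 0]]
130 125216.5 (0, 16, 640, 384) [[639, 247], [607, 234], [584, 235], [576, 256], [558, 245], [565, 239], [558, 244], [543, 237], [442, 240], [392, 148], [394, 102], [365, 96], [321, 16], [267, 53]]
130 4785.5 (358, 0, 125, 72) [[358, 0], [408, 71], [482, 8], [479, 0]]
(array([ 0.2347, -0.1939,  0.0003]), 'turn about tool z', np.float64(136.74538956554812)) [-0.46388653  0.15327674 -6.75390857] [ 0.1792732  -0.05808747  0.00615513]
```

>>> {"name": "steer_hand", "arguments": {"ticks": [{"tx": 0.006,"ty": -0.005,"rz": 4,"jaw": 0.05},{"tx": 0.018,"ty": -0.015,"rz": 10,"jaw": 0.05},{"tx": 0.032,"ty": -0.026,"rz": 17,"jaw": 0.05},{"tx": 0.047,"ty": -0.039,"rz": 24,"jaw": 0.05},{"tx": 0.062,"ty": -0.051,"rz": 31,"jaw": 0.05},{"tx": 0.077,"ty": -0.063,"rz": 38,"jaw": 0.05},{"tx": 0.092,"ty": -0.076,"rz": 45,"jaw": 0.05},{"tx": 0.107,"ty": -0.088,"rz": 52,"jaw": 0.05}]}}

```text
time_s: 14.4
tool_pos: [0.4975, 0.0112, 0.2495]
tool_rot: [180.0, -0.3, 178.1]
force: [0.3, -0.4, -6.4]
grip_width: 0.0616
grasp_force: 35.0
```

Run:
```python
from h import *
print(shift([.498,-.154,.25],93.7),env.get_obs()["force"])
```

```text
(array([-0.006 , -0.1651, -0.0007]), 'turn about tool z', np.float64(84.39333431524716)) [ 0.30537071 -0.43932828 -6.36713394]
```

>>> {"name": "steer_hand", "arguments": {"ticks": [{"tx": -0.001,"ty": -0.015,"rz": 7,"jaw": 0.05},{"tx": -0.001,"ty": -0.032,"rz": 14,"jaw": 0.05},{"tx": -0.002,"ty": -0.05,"rz": 21,"jaw": 0.05},{"tx": -0.003,"ty": -0.068,"rz": 28,"jaw": 0.05},{"tx": -0.004,"ty": -0.087,"rz": 35,"jaw": 0.05},{"tx": -0.005,"ty": -0.105,"rz": 42,"jaw": 0.05},{"tx": -0.005,"ty": -0.124,"rz": 49,"jaw": 0.05},{"tx": -0.006,"ty": -0.142,"rz": 56,"jaw": 0.05}]}}

```text
time_s: 15.07
tool_pos: [0.4994, -0.1305, 0.2492]
tool_rot: [-179.8, -0.3, 122.1]
force: [0.8, 0.8, -7.4]
grip_width: 0.0619
grasp_force: 35.0
```

Run:
```python
from h import *
print(shift([.498,-.154,.25],93.7),env.get_obs()["force"])
```

```text
(array([-0.0192, -0.0137, -0.0009]), 'turn about tool z', np.float64(28.390143772153408)) [ 0.7582431   0.80623156 -7.38389288]
```

>>> {"name": "steer_hand", "arguments": {"ticks": [{"tx": -0.006,"ty": -0.004,"rz": 7,"jaw": 0.05},{"tx": -0.012,"ty": -0.009,"rz": 14,"jaw": 0.05},{"tx": -0.017,"ty": -0.012,"rz": 21,"jaw": 0.05},{"tx": -0.0192,"ty": -0.0137,"rz": 26,"jaw": 0.05},{"tx": -0.0192,"ty": -0.0137,"rz": 28.4,"jaw": 0.05},{"tx": -0.0192,"ty": -0.0137,"rz": 28.4,"jaw": 0.05},{"tx": -0.0192,"ty": -0.0137,"rz": 28.4,"jaw": 0.05}]}}

```text
time_s: 15.65
tool_pos: [0.4989, -0.1528, 0.25]
tool_rot: [-179.8, -0.1, 94.1]
force: [-0.0, 0.4, -6.3]
grip_width: 0.0619
grasp_force: 35.0
```

```bash
python3 snap.py G
```

Run:
```python
from h import *
import pickle
c=pickle.load(open("pics/G.pkl","rb"));o=env.get_obs();print(o["tool_pos"],o["tool_rot"])
r=R.from_euler('xyz',o["tool_rot"],degrees=True)
# rim corners predicted in tool frame: rim at tool z for rim z = base+.054
for x,y in((.075,-.031),(.075,.031)):
    P=o["tool_pos"]+r.apply([x,y,0]);P[2]=o["tool_pos"][2]-.0215+.054;print("pred rim",P.round(4),np.round(proj(c,P),1))
g=c["color"]
print("BGR col 320");print([(v,g[v,320].tolist()) for v in range(70,130,2)])
cv2.imwrite("pics/G.png",cv2.resize(c["color"][40:260,220:420],None,fx=2.7,fy=2.7,interpolation=cv2.INTER_CUBIC))
```

```text
[ 0.4991 -0.1529  0.2505]
[ 0.49914915 -0.15286542  0.25051543] [-1.79832027e+02 -9.24828161e-02  9.41366096e+01]
pred rim [ 0.4628 -0.0803  0.283 ] [247.  104.6]
pred rim [ 0.5247 -0.0758  0.283 ] [394.5 104.7]
BGR col 320
[(70, [218, 220, 215]), (72, [235, 236, 233]), (74, [233, 235, 231]), (76, [234, 235, 232]), (78, [236, 238, 234]), (80, [235, 237, 234]), (82, [235, 237, 234]), (84, [224, 227, 223]), (86, [147, 151, 146]), (88, [147, 151, 145]), (90, [105, 108, 104]), (92, [32, 33, 34]), (94, [61, 63, 61]), (96, [200, 202, 196]), (98, [235, 236, 233]), (100, [216, 216, 211]), (102, [144, 135, 135]), (104, [122, 112, 113]), (106, [85, 79, 79]), (108, [122, 114, 114]), (110, [134, 125, 125]), (112, [105, 97, 98]), (114, [51, 46, 48]), (116, [48, 44, 45]), (118, [53, 48, 48]), (120, [103, 95, 96]), (122, [133, 123, 124]), (124, [133, 124, 124]), (126, [133, 123, 124]), (128, [133, 123, 124])]
```

Run:
```python
import pickle,numpy as np
g=pickle.load(open("pics/G.pkl","rb"))["color"].astype(int)
for v in(108,130,150):
    print(v,"L",[(u,g[v,u].sum()//3) for u in range(236,262,1)]);print("R",[(u,g[v,u].sum()//3) for u in range(380,406,1)])
for u in (262,300,360,380): print(u,[(v,g[v,u].sum()//3) for v in range(90,116)])
```

```text
108 L [(236, np.int64(203)), (237, np.int64(159)), (238, np.int64(129)), (239, np.int64(125)), (240, np.int64(126)), (241, np.int64(126)), (242, np.int64(126)), (243, np.int64(126)), (244, np.int64(124)), (245, np.int64(124)), (246, np.int64(125)), (247, np.int64(125)), (248, np.int64(122)), (249, np.int64(113)), (250, np.int64(105)), (251, np.int64(111)), (252, np.int64(120)), (253, np.int64(122)), (254, np.int64(116)), (255, np.int64(103)), (256, np.int64(83)), (257, np.int64(65)), (258, np.int64(67)), (259, np.int64(85)), (260, np.int64(107)), (261, np.int64(114))]
R [(380, np.int64(116)), (381, np.int64(117)), (382, np.int64(116)), (383, np.int64(117)), (384, np.int64(113)), (385, np.int64(98)), (386, np.int64(70)), (387, np.int64(52)), (388, np.int64(58)), (389, np.int64(77)), (390, np.int64(97)), (391, np.int64(112)), (392, np.int64(121)), (393, np.int64(122)), (394, np.int64(114)), (395, np.int64(100)), (396, np.int64(83)), (397, np.int64(82)), (398, np.int64(87)), (399, np.int64(80)), (400, np.int64(83)), (401, np.int64(87)), (402, np.int64(83)), (403, np.int64(95)), (404, np
[... 3841 characters left out ...]
int64(127)), (110, np.int64(128)), (111, np.int64(127)), (112, np.int64(128)), (113, np.int64(128)), (114, np.int64(127)), (115, np.int64(127))]
380 [(90, np.int64(111)), (91, np.int64(68)), (92, np.int64(54)), (93, np.int64(48)), (94, np.int64(48)), (95, np.int64(48)), (96, np.int64(50)), (97, np.int64(62)), (98, np.int64(91)), (99, np.int64(116)), (100, np.int64(123)), (101, np.int64(131)), (102, np.int64(138)), (103, np.int64(135)), (104, np.int64(118)), (105, np.int64(97)), (106, np.int64(83)), (107, np.int64(91)), (108, np.int64(116)), (109, np.int64(128)), (110, np.int64(128)), (111, np.int64(128)), (112, np.int64(126)), (113, np.int64(126)), (114, np.int64(127)), (115, np.int64(127))]
```

View pics/G.png

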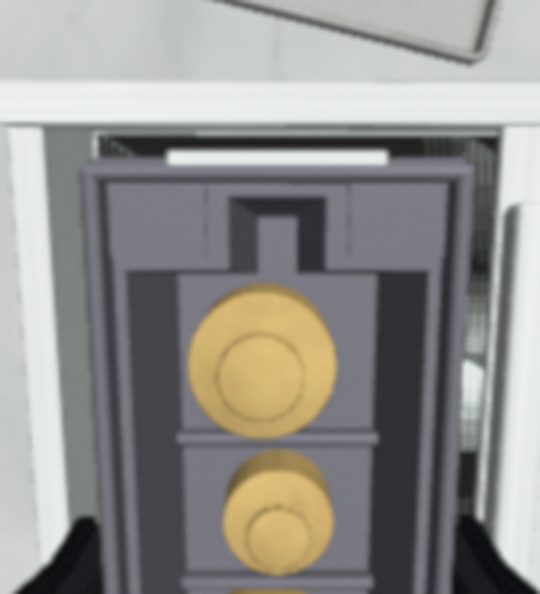

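The held tray hangs level with all the weights I can see upright. Its card end shows rim corners at crop (82,163) and (472,163), facing +y as wanted. Next I compute the remaining offset to the seat.

Run:
```python
from h import *
import pickle
c=pickle.load(open("pics/G.pkl","rb"));o=env.get_obs()
for z in(.279,.283):
    a,b=onz(c,(250.3,98.3),z),onz(c,(394.7,98.3),z);m=(a+b)/2;w=b-a
    print(z,m.round(4),"width",np.linalg.norm(w).round(4),"yaw",np.degrees(np.arctan2(w[1],w[0]))+90)
    n=np.radians(93.66);cen=m[:2]-.075*np.array([np.cos(n),np.sin(n)]);print("centre",cen.round(4))
    print("shift",shift(np.r_[o["tool_pos"][:2]+np.array([.4978,-.1544])-cen,o["tool_pos"][2]],93.66))
print(o["tool_pos"],o["tool_rot"])
```

```text
0.279 [ 0.4943 -0.0753  0.279 ] width 0.0621 yaw 94.1550915061321
centre [ 0.4991 -0.1502]
shift (array([-0.0041, -0.0016, -0.    ]), 'turn about tool z', np.float64(0.47660958989553137))
0.283 [ 0.4943 -0.0755  0.283 ] width 0.0604 yaw 94.15509150613208
centre [ 0.4991 -0.1503]
shift (array([-0.004 , -0.0016, -0.    ]), 'turn about tool z', np.float64(0.47660958989553137))
[ 0.49914915 -0.15286542  0.25051543] [-1.79832027e+02 -9.24828161e-02  9.41366096e+01]
```

>>> {"name": "steer_hand", "arguments": {"ticks": [{"tx": -0.004,"ty": -0.0016,"rz": 0.5,"jaw": 0.05},{"tx": -0.004,"ty": -0.0016,"tz": 0.02,"rz": 0.5,"jaw": 0.05},{"tx": -0.004,"ty": -0.0016,"tz": 0.05,"rz": 0.5,"jaw": 0.05},{"tx": -0.004,"ty": -0.0016,"tz": 0.08,"rz": 0.5,"jaw": 0.05},{"tx": -0.004,"ty": -0.0016,"tz": 0.11,"rz": 0.5,"jaw": 0.05},{"tx": -0.004,"ty": -0.0016,"tz": 0.135,"rz": 0.5,"jaw": 0.05},{"tx": -0.004,"ty": -0.0016,"tz": 0.145,"rz": 0.5,"jaw": 0.05},{"tx": -0.004,"ty": -0.0016,"tz": 0.145,"rz": 0.5,"jaw": 0.05}]}}

```text
time_s: 16.37
tool_pos: [0.4962, -0.157, 0.1045]
tool_rot: [-179.7, -0.1, 93.5]
force: [-0.1, -0.1, -6.1]
grip_width: 0.0617
grasp_force: 35.0
```

>>> {"name": "steer_hand", "arguments": {"ticks": [{"jaw": 0.05},{"jaw": 0.05}]}}

```text
time_s: 16.53
tool_pos: [0.5003, -0.158, 0.1093]
tool_rot: [179.8, 0.1, 93.5]
force: [0.3, -0.8, -6.0]
grip_width: 0.0616
grasp_force: 35.0
```

Run:
```python
from h import *
o=env.get_obs();print(o["tool_pos"],o["tool_rot"],o["force"],o["wrist_torque"])
```

```text
[ 0.50029259 -0.15796357  0.10931151] [1.79817508e+02 8.43143377e-02 9.35319744e+01] [ 0.31655876 -0.81160811 -5.97349707] [ 0.00895495 -0.11834527 -0.00304116]
```

>>> {"name": "steer_hand", "arguments": {"ticks": [{"jaw": 0.05},{"jaw": 0.05},{"jaw": 0.05},{"jaw": 0.05}]}}

```text
time_s: 16.87
tool_pos: [0.4991, -0.1577, 0.1081]
tool_rot: [179.9, 0.0, 93.5]
force: [-0.1, -0.5, -6.5]
grip_width: 0.0616
grasp_force: 35.0
```

```bash
python3 snap.py H
```

Run:
```python
from h import *
print(shift([.4978,-.1569,.095],93.66),env.get_obs()["tool_rot"])
```

```text
[ 0.4989 -0.1576  0.1078]
(array([ 0.0007, -0.0011,  0.0128]), 'turn about tool z', np.float64(-0.12771708943353133)) [1.79963587e+02 3.26936669e-02 9.35322829e+01]
```

>>> {"name": "steer_hand", "arguments": {"ticks": [{"tx": 0.0007,"ty": -0.0012,"tz": 0.004,"jaw": 0.05},{"tx": 0.0007,"ty": -0.0012,"tz": 0.009,"jaw": 0.05},{"tx": 0.0007,"ty": -0.0012,"tz": 0.014,"jaw": 0.05},{"tx": 0.0007,"ty": -0.0012,"tz": 0.014,"jaw": 0.05},{"tx": 0.0007,"ty": -0.0012,"tz": 0.014,"jaw": 0.05}]}}

```text
time_s: 17.33
tool_pos: [0.4968, -0.1567, 0.0926]
tool_rot: [-179.9, -0.0, 93.5]
force: [-0.4, 0.4, -6.3]
grip_width: 0.0613
grasp_force: 35.0
```

```bash
python3 snap.py I
```

Run:
```python
from h import *
print(shift([.4978,-.1569,.08],93.66),env.get_obs()["force"])
```

```text
[ 0.4973 -0.1568  0.093 ]
(array([-0.0002,  0.0005,  0.013 ]), 'turn about tool z', np.float64(-0.12918763454212012)) [ 0.69311843  0.11429401 -6.97560623]
```

>>> {"name": "steer_hand", "arguments": {"ticks": [{"tz": 0.002,"jaw": 0.05},{"tz": 0.004,"jaw": 0.05},{"tz": 0.006,"jaw": 0.05},{"tz": 0.006,"jaw": 0.05}]}}

```text
time_s: 17.72
tool_pos: [0.4971, -0.1568, 0.0868]
tool_rot: [-180.0, -0.0, 93.5]
force: [0.6, -0.4, -7.1]
grip_width: 0.0615
grasp_force: 35.0
```

>>> {"name": "steer_hand", "arguments": {"ticks": [{"tz": 0.0015,"jaw": 0.05},{"tz": 0.003,"jaw": 0.05},{"tz": 0.003,"jaw": 0.05},{"tz": 0.003,"jaw": 0.05}]}}

```text
time_s: 18.05
tool_pos: [0.4974, -0.1568, 0.0842]
tool_rot: [-180.0, 0.0, 93.5]
force: [-0.0, -0.4, -5.8]
grip_width: 0.0619
grasp_force: 35.0
```

>>> {"name": "steer_hand", "arguments": {"ticks": [{"tz": 0.001,"jaw": 0.05},{"tz": 0.0025,"jaw": 0.05},{"tz": 0.0025,"jaw": 0.05},{"tz": 0.0025,"jaw": 0.05}]}}

```text
time_s: 18.38
tool_pos: [0.4973, -0.1568, 0.0817]
tool_rot: [-180.0, -0.0, 93.5]
force: [-0.0, -0.4, -6.7]
grip_width: 0.0612
grasp_force: 35.0
```

>>> {"name": "steer_hand", "arguments": {"ticks": [{"tz": 0.001,"jaw": 0.05},{"tz": 0.002,"jaw": 0.05},{"tz": 0.002,"jaw": 0.05},{"tz": 0.002,"jaw": 0.05}]}}

```text
time_s: 18.72
tool_pos: [0.4973, -0.1568, 0.0797]
tool_rot: [-180.0, -0.0, 93.5]
force: [-0.5, -0.7, -6.2]
grip_width: 0.0617
grasp_force: 35.0
```

>>> {"name": "steer_hand", "arguments": {"ticks": [{"tz": 0.001,"jaw": 0.05},{"tz": 0.0015,"jaw": 0.05},{"tz": 0.0015,"jaw": 0.05},{"tz": 0.0015,"jaw": 0.05}]}}

```text
time_s: 19.05
tool_pos: [0.4974, -0.1569, 0.0783]
tool_rot: [-180.0, 0.0, 93.5]
force: [0.4, -0.5, -6.6]
grip_width: 0.0617
grasp_force: 35.0
```

>>> {"name": "steer_hand", "arguments": {"ticks": [{"tz": 0.0005,"jaw": 0.05},{"tz": 0.001,"jaw": 0.05},{"tz": 0.001,"jaw": 0.05},{"tz": 0.001,"jaw": 0.05}]}}

```text
time_s: 19.38
tool_pos: [0.4976, -0.1569, 0.0779]
tool_rot: [180.0, 0.0, 93.5]
force: [-1.9, 0.5, 0.3]
grip_width: 0.0617
grasp_force: 35.0
```

Contact came at TCP z 0.078. The force went from -6.6 N to about 0, so the tray is fully supported at lug height; resting on the rim would have shown above 0.085. I release it.

>>> {"name": "steer_hand", "arguments": {"ticks": [{"jaw": 0.065},{"jaw": 0.07},{"jaw": 0.076},{"jaw": 0.076},{"jaw": 0.076},{"jaw": 0.076}]}}

```text
time_s: 19.88
tool_pos: [0.4977, -0.1569, 0.0775]
tool_rot: [180.0, 0.0, 93.5]
force: [-0.8, -0.4, 0.7]
grip_width: 0.0752
grasp_force: 0.0
```

>>> {"name": "steer_hand", "arguments": {"ticks": [{"tz": -0.005,"jaw": 0.076},{"tz": -0.02,"jaw": 0.076},{"tz": -0.04,"jaw": 0.076},{"tz": -0.07,"jaw": 0.076},{"tz": -0.11,"jaw": 0.076},{"tz": -0.15,"jaw": 0.076},{"tz": -0.19,"jaw": 0.076},{"tz": -0.22,"jaw": 0.076}]}}

```text
time_s: 20.55
tool_pos: [0.4981, -0.1568, 0.3015]
tool_rot: [179.8, 0.1, 93.5]
force: [1.0, -0.4, -0.7]
grip_width: 0.0758
grasp_force: 0.0
```

>>> {"name": "steer_hand", "arguments": {"ticks": [{"jaw": 0.06},{"jaw": 0.06},{"jaw": 0.06}]}}

```text
time_s: 20.8
tool_pos: [0.4971, -0.1567, 0.2967]
tool_rot: [-180.0, -0.0, 93.5]
force: [-1.0, -1.9, 0.1]
grip_width: 0.0641
grasp_force: 0.0
```

```bash
python3 snap.py J
```

Run:
```python
from h import *
import pickle
c=pickle.load(open("pics/J.pkl","rb"));g=cv2.cvtColor(c["color"],cv2.COLOR_BGR2GRAY)
# predicted outlines of upper rim (z .110) if seated
for z in(.110,.085,.064):
  n=np.radians(93.66);ax=np.array([np.cos(n),np.sin(n)]);w=np.array([np.sin(n),-np.cos(n)]);C=np.array([.4978,-.1544])
  print(z,[np.round(proj(c,np.r_[C+a*ax*.075+b*w*.031,z]),0).tolist() for a in(1,-1)for b in(-1,1)])
lab=cv2.cvtColor(c["color"],cv2.COLOR_BGR2HSV)
b=cv2.inRange(lab,(10,90,120),(35,255,255));cs=cv2.findContours(b,cv2.RETR_EXTERNAL,cv2.CHAIN_APPROX_NONE)[0]
print("weights",[(np.round(cv2.minEnclosingCircle(k)[0],1),round(cv2.minEnclosingCircle(k)[1],1)) for k in cs if cv2.contourArea(k)>60])
bl,gr,rd=cv2.split(c["color"].astype(int))
m=((bl-gr>5)&(g>60)&(g<170)).astype(np.uint8)*255
for k in cv2.findContours(m,cv2.RETR_EXTERNAL,cv2.CHAIN_APPROX_NONE)[0]:
  if cv2.contourArea(k)>1500: print(cv2.boundingRect(k),cv2.minAreaRect(k),cv2.approxPolyDP(k,4,True).reshape(-1,2).tolist()[:10])
```

```text
[ 0.4967 -0.1567  0.296 ]
0.11 [[293.0, 107.0], [351.0, 107.0], [297.0, 237.0], [348.0, 237.0]]
0.085 [[295.0, 107.0], [349.0, 107.0], [298.0, 230.0], [347.0, 230.0]]
0.064 [[297.0, 107.0], [348.0, 107.0], [299.0, 224.0], [346.0, 224.0]]
weights [(array([425.5, 325.5]), 180.7), (array([462.5, 279.5]), 26.6), (array([182., 279.]), 27.2), (array([320.5, 196.8]), 12.7), (array([322.2, 168.2]), 9.7), (array([319. , 140.4]), 12.6)]
(184, 265, 278, 28) ((322.5, 278.5), (277.0, 27.0), 0.0) [[184, 279], [186, 291], [187, 285], [205, 285], [205, 291], [212, 285], [216, 291], [221, 284], [221, 291], [232, 292]]
(294, 107, 59, 130) ((323.0, 171.5), (129.0, 58.0), 90.0) [[295, 107], [298, 235], [347, 236], [352, 109]]
```

The released tray's rim outline is at u 294-352, v 107-236. Seated on the lugs (rim z = 0.110) it should be at 293-351, 107-237, so it is seated, and all three weights show as full circles. Now I pinch the handle again and close the lid.

Run:
```python
from h import *
print(shift([.5795,-.149,.123],94))
```

```text
(array([0.0024, 0.0835, 0.1728]), 'turn about tool z', np.float64(-0.4663700037845615))
```

>>> {"name": "steer_hand", "arguments": {"ticks": [{"ty": 0.03,"jaw": 0.05},{"ty": 0.06,"jaw": 0.05},{"ty": 0.083,"jaw": 0.05},{"ty": 0.083,"tz": 0.03,"jaw": 0.05},{"ty": 0.083,"tz": 0.06,"jaw": 0.05},{"ty": 0.083,"tz": 0.09,"jaw": 0.05},{"ty": 0.083,"tz": 0.12,"jaw": 0.05},{"ty": 0.083,"tz": 0.135,"jaw": 0.05}]}}

```text
time_s: 21.52
tool_pos: [0.5767, -0.151, 0.1561]
tool_rot: [-179.5, -0.2, 93.6]
force: [0.1, 0.6, 0.3]
grip_width: 0.0501
grasp_force: 0.0
```

Run:
```python
from h import *
print(shift([.5795,-.149,.123],94))
```

```text
(array([0.0017, 0.0032, 0.0331]), 'turn about tool z', np.float64(-0.4454516359326135))
```

>>> {"name": "steer_hand", "arguments": {"ticks": [{"tx": 0.002,"ty": 0.001,"rz": -0.4,"jaw": 0.05},{"tx": 0.002,"ty": 0.001,"tz": 0.012,"rz": -0.4,"jaw": 0.05},{"tx": 0.002,"ty": 0.001,"tz": 0.025,"rz": -0.4,"jaw": 0.05},{"tx": 0.002,"ty": 0.001,"tz": 0.034,"rz": -0.4,"jaw": 0.05},{"tx": 0.002,"ty": 0.001,"tz": 0.034,"rz": -0.4,"jaw": 0.05},{"tx": 0.002,"ty": 0.001,"tz": 0.034,"rz": -0.4,"jaw": 0.05}]}}

```text
time_s: 22.02
tool_pos: [0.581, -0.1497, 0.128]
tool_rot: [-180.0, -0.0, 93.9]
force: [0.0, 0.5, 1.0]
grip_width: 0.0498
grasp_force: 0.0
```

>>> {"name": "steer_hand", "arguments": {"ticks": [{"jaw": 0},{"jaw": 0},{"jaw": 0},{"jaw": 0},{"jaw": 0},{"jaw": 0},{"jaw": 0},{"jaw": 0}], "squeeze": 20}}

```text
time_s: 22.68
tool_pos: [0.579, -0.1499, 0.1283]
tool_rot: [-179.7, -0.0, 93.9]
force: [-6.7, 1.3, 4.4]
grip_width: 0.0098
grasp_force: 20.0
```

>>> {"name": "steer_hand", "arguments": {"ticks": [{"jaw": 0}]}}

```text
time_s: 22.77
tool_pos: [0.579, -0.1499, 0.1283]
tool_rot: [-179.7, -0.0, 93.9]
force: [-5.1, -0.1, 4.8]
grip_width: 0.0097
grasp_force: 20.0
```

>>> {"name": "steer_hand", "arguments": {"ticks": [{"ty": -0.012,"jaw": 0},{"ty": -0.032,"jaw": 0},{"ty": -0.055,"jaw": 0},{"ty": -0.08,"jaw": 0},{"ty": -0.105,"jaw": 0},{"ty": -0.13,"jaw": 0},{"ty": -0.148,"jaw": 0},{"ty": -0.157,"jaw": 0}]}}

```text
time_s: 23.43
tool_pos: [0.4243, -0.1607, 0.1284]
tool_rot: [179.8, 0.1, 93.9]
force: [27.6, 0.2, -26.5]
grip_width: 0.01
grasp_force: 20.1
```

>>> {"name": "steer_hand", "arguments": {"ticks": [{"ty": -0.001,"jaw": 0},{"ty": -0.003,"jaw": 0},{"ty": -0.003,"jaw": 0}]}}

```text
time_s: 23.68
tool_pos: [0.4245, -0.1607, 0.1283]
tool_rot: [179.6, 0.1, 94.0]
force: [8.2, -1.5, -9.4]
grip_width: 0.0094
grasp_force: 20.0
```

>>> {"name": "steer_hand", "arguments": {"ticks": [{"jaw": 0.05},{"jaw": 0.05},{"jaw": 0.05},{"jaw": 0.05},{"jaw": 0.05},{"tz": -0.01,"jaw": 0.05},{"tz": -0.03,"jaw": 0.05},{"tz": -0.06,"jaw": 0.05}]}}

```text
time_s: 24.35
tool_pos: [0.4198, -0.1599, 0.1876]
tool_rot: [-179.8, -0.1, 93.9]
force: [-0.0, -0.5, 0.4]
grip_width: 0.0488
grasp_force: 0.0
```

>>> {"name": "steer_hand", "arguments": {"ticks": [{"tz": -0.04,"jaw": 0.05},{"tz": -0.08,"jaw": 0.05},{"tz": -0.11,"jaw": 0.05},{"tz": -0.11,"jaw": 0.05},{"tz": -0.11,"jaw": 0.05}]}}

```text
time_s: 24.77
tool_pos: [0.4226, -0.1609, 0.3009]
tool_rot: [179.8, 0.2, 93.9]
force: [-0.1, 0.4, 0.0]
grip_width: 0.0501
grasp_force: 0.0
```

```bash
python3 snap.py K
```

Run:
```python
from h import *
import pickle
c=pickle.load(open("pics/K.pkl","rb"));C=np.array([.583,-.147,0]);r=R.from_euler('z',4,degrees=True)
for y in(.05,.02):
    p=proj(c,C+r.apply([-.1585,y,.148]));print("handle pred",np.round(p,1));v=int(round(p[1]));print(c["color"][v,int(p[0])-24:int(p[0])+34].mean(1).astype(int))
# same rows in opening view before: w1
w=cv2.imread("pics/w1.png");print("w1 v=130",w[130,300:358].mean(1).astype(int))
b=cv2.inRange(cv2.cvtColor(c["color"],cv2.COLOR_BGR2HSV),(10,40,120),(35,255,255))[:230];cs=cv2.findContours(b,cv2.RETR_EXTERNAL,cv2.CHAIN_APPROX_NONE)[0]
print("weights",[(np.round(cv2.minEnclosingCircle(k)[0],1),round(cv2.minEnclosingCircle(k)[1],1)) for k in cs if cv2.contourArea(k)>60])
for y in (.05,0,-.05): print("seen through lid expected",np.round(proj(c,np.r_[np.array([.4978,-.1544])+y*np.array([-.064,.998]),.09]),0))
# top-view change check of bystanders
t=env.read_camera("top")["color"];a=cv2.imread("pics/top0.png");d=cv2.absdiff(t,a).max(2)
for n,(u,v) in dict(watch=(408,254),bulb=(255,171),dropper=(273,159),tin=(316,172)).items(): print(n,d[v-8:v+9,u-8:u+9].max())
```

```text
[ 0.4216 -0.1606  0.299 ]
handle pred [323.2 131.6]
[189 188 188 189 189 189 189 187 181 185 204 218 220 219 218 219 218 203
 186 194 212 220 222 224 225 223 222 221 220 217 211 201 185 170 168 172
 171 172 172 174 173 172 171 172 173 173 172 171 172 172 172 170 172 172
 174 178 181 181]
handle pred [323.2 161.7]
[187 188 188 188 188 189 189 186 178 177 196 213 218 217 217 218 216 199
 179 187 205 217 222 225 224 221 220 221 220 216 208 200 188 167 164 167
 168 168 168 168 168 168 168 168 168 168 168 168 169 168 168 169 168 169
 173 177 178 183]
w1 v=130 [184 185 186 186 186 187 186 184 192 209 217 216 214 216 218 214 195 175
 186 205 215 219 222 223 222 219 217 217 215 209 198 183 176 182 188 188
 186 185 182 180 184 188 189 186 184 181 181 184 188 188 185 186 186 186
 183 179 178 182]
weights []
seen through lid expected [386. 130.]
seen through lid expected [383. 172.]
seen through lid expected [381. 211.]
watch 4
bulb 8
dropper 5
tin 4
```

The spacing between wall lip and handle is the same as in the starting shut view, the bystanders are unchanged, and the robot touches nothing. I'm handing in.

```bash
python3 -c "
from cell import env
print(env.sign_off())"
```

```text
the job is handed in; nothing more can be done
None
```

The tray is turned end for end, seated on the lower tray's lugs in the chest and released, the lid is slid fully shut, and the job was handed in at about 25 s of the 67 s allowed; weights were not re-checked after the lid closed.

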